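Make the handle-pull tester ready for the next tool

ROBOT

A 6-joint arm with a two-finger parallel gripper is mounted at the origin on the work surface. World frame = base frame: x ahead of the robot, y to its left, z up, the work surface at z = 0. Lengths are in mm, angles in degrees, forces in N, time in s.
With the tool pointing down it reaches from about 350 to 850 mm from the base axis. Payload 8.1 kg.
Tool frame: the origin (TCP) lies midway between the tips of the shut fingers; the grasp point (between the pads) lies hold_point_z behind it (hold_point_z is the distance from the TCP to the grasp point, in mm); z points along the fingers, x is the direction in which the jaws open and shut, and the axes are right-handed (so a half turn about z gives the same grasp; the last joint's range is limited). The gripper opens to 85 mm and grips with 20 to 120 N. Pads are 22 mm wide; open, the fingers measure 114 mm over their backs; the gripper's body (76 mm by 85 mm) begins 54 mm behind the grasp point. The pads swing forward as they close: fully open they stand 13 mm farther back than shut.
Start: joints at [71.482, 7.471, 85.268, -0, 87.261, -4.893], TCP at [141.317, 583.125, 231.292] pointing down, gripper open.
Joint ranges: [-169.43, 169.43], [-51.17, 129.36], [1.28, 143.12], [-76.62, 256.62], [0, 156.53], [-152.29, 152.29]. Speed limits (degrees/s): [136.94, 136.94, 159.86, 180, 180, 180].

INTERFACE

Orientations are given as [roll, pitch, yaw] about the fixed x, y, z axes, in that order (R = Rz(yaw) Ry(pitch) Rx(roll)).
In Python, from bench import * gives the robot as it stands.
- The arm moves only by the shell command python3 -m pendant 'ROWS' [OPENING] [FORCE]. ROWS is JSON, a list that holds one entry, the list of rows, each a list of 4 numbers: the shift along the tool's x, y, z normalised to -1 to 1, where 1 is 0.02 m, then the turn about the tool's z normalised to -1 to 1, where 1 is 0.08 rad. A call has exactly 10 rows; each row shifts and turns the pose as measured when the row begins, along the tool's axes as they then stand; what a row does not reach is not made up. A row lasts 1/12 s, in which the tool goes at most 41.7 mm and 7.16 degrees, less where a joint would pass 70% of its speed; a pose out of reach is approached as far as the arm can. A call with a number of a shift or a turn outside -1 to 1 is refused whole. A call with a gripper value outside its range is refused whole. OPENING is the gripper's target within -1 to 1 (fully open at 1, half-way at 0, shut at -1), set as the call begins (- or left out, the last holds). The fingers move at their own pace and stop on an object; FORCE is the grip in N (left out, the last holds). Time passes only in rows, so rows that do not move let the fingers close, or fill a call up. It gives the time, the measured TCP pose, the force and the opening at its end, in the units of the state.
- sense(): the state, without advancing time (a new reading comes with each control period).
- snapshot(name): name is "scene" or "top"; returns the picture (400x640x3 uint8, red, green, blue); there is no depth.
- calibration(name): a dict with "mtx" (3x3 intrinsics, pixels), "world_to_cam" (4x4, takes a point from world to camera coordinates). Camera axes: x right, y down, z forward; pixel columns grow to the right and rows downward; lengths in mm; the calibration is good to about 2 mm. A picture is of the moment at which its call begins. calibration takes no time and is no camera call.
- hand_in(): hands the job in, once; it reports no verdict.
The state is a dict: "time": time; "joint_pos": joint angles; "qd": joint speeds; "joint_efforts": joint torques, N m; "tool_pos": TCP position; "tcp_rot": TCP orientation; "ft_force": force on the tool from outside, world axes, zero at the start; "wrist_torque": the same for the moment, N m; "finger_gap": finger opening in mm.
Only numpy, scipy, OpenCV 4.12 (cv2) and the standard library are available. Lean on these libraries where they do the work, as an engineer would, in place of code of your own. Each camera call takes 0.05 s, during which the arm holds its last target.

TASK

Get the handle-pull tester on the repair stall ready for the next tool: first slide the carriage with the blue post fully home against the stop at the dial, then swing the orange cam lever all the way over to lock it there, and only then turn the black peak-pointer knob anticlockwise all the way back to its zero stop. Leave the apple, the glue bottle, the tape measure and the jar standing where they are, and let go of everything at the end.

Things in the scene. Friction and masses are not known exactly. Their poses are not given: they have to be found in the camera images.
- tester: Tester, screwed down. Green base 12 mm thick, x -65 to 90, y -150 to 170 mm; origin on the table under it; its y runs along the rails to the dial, its x away from the robot at yaw 0. Dark dial drum, radius 54 mm, at x 0, y 100, white face at z 57 mm. Two steel rails at x +-20, top z 30 mm, from y -144 to the home stop, a dark bar at y 38 to 48, top z 38 mm. Lever pillar at x 55, y -23.
- peak_knob (a joint): Angle of the knob (rad): 0 at the zero stop, grows clockwise seen from above, up to 4.3. It stays where it is left (friction 0.05 N m).
- knob_grip (a point): On the knob's upright axis, 88 mm above the table, the height to grip. The black knob: round foot of radius 22 mm, on it a bar 46 x 14 mm, z 66 to 96 mm. The bar lies along this point's x; a red pointer shows along its minus x. At joint 0 the point's axes are parallel to the tester's: the pointer shows to the tester's minus x, at a short pin (z 66 mm).
- carriage (a joint): Distance of the carriage from home (m): 0 fully home at the stop, grows towards the tester's minus y, up to 0.105. Stiff slide (about 2.5 N).
- carriage_grip (a point): On the axis of the carriage's upright blue post (22 mm thick, z 59 to 105 mm), 88 mm above the table. The post stands on an aluminium block 60 mm (tester x) by 50 mm (tester y), z 30 to 59 mm.
- cam_lever (a joint): Angle of the orange cam lever about its upright axis (rad): 0 free, handle along the tester's plus x; grows clockwise from above to 1.57, locked, handle along the tester's minus y. Stays where left (0.12 N m). Locked, its steel nose (46 x 12 mm, square to the handle) lies across the rails just behind the homed carriage; with the carriage away from home the nose can strike it.
- lever_grip (a point): On the axis of the upright orange post at the end of the lever, 65 mm from the pivot; the post is 14 mm thick, z 47 to 93 mm above the table; this point is 74 mm above the table.
- lever_pivot (a point): The lever's pivot axis, fixed on the tester, 34 mm above the table. The lever's arm lies at z 35 to 47 mm.
- apple: Loose green apple, 72 mm wide, 66 mm tall, origin under its centre. Leave it alone.
- glue: Loose grey glue bottle with orange cap, 42 mm thick, 95 mm tall, origin under its centre. Leave it alone.
- tape: Loose yellow tape measure, 62 x 36 mm, 62 mm tall, origin under its centre. Leave it alone.
- jar: Loose white jar with a red cap, 56 mm thick, 70 mm tall, origin under its centre. Leave it alone.
- donation_box: Fixed clear box with coins, 134 x 134 mm, 177 mm tall, origin under its centre, to the left of the tester. An obstacle.

How it is judged:
By the outcome, as a careful person would: the job done as asked, in the order asked, and still so for the second after the job is handed in, with the robot touching nothing.
It also fails if it takes over 72 s, if anything falls off the work surface, if the arm or the gripper's body presses on something with over 40 N, if the wrist force passes 120 N, or if a joint passes its speed limit or range.

## Working session

There is one attempt and no reset: what is moved stays moved. The work goes in short steps, Python scripts to look and compute and a shell command to move; the robot and the scene stay as the last step left them, time stands still between calls to the robot, and variables do not carry over. Pictures are saved under pics/ and viewed, and the job is handed in when it is done.

```bash
mkdir -p pics; ls; python3 - <<'E'
from bench import *
import cv2
print(sense())
for n in("scene","top"):
    cv2.imwrite(f"pics/{n}0.png",snapshot(n)[:,:,::-1])
    c=calibration(n);print(c)
try: print(hold_point_z)
except Exception as e: print(e)
E
```

```text
pics
{'time': 0.0, 'joint_pos': array([ 7.14826142e+01,  7.51803363e+00,  8.53317527e+01,  1.20708304e-03,
        8.72600403e+01, -4.89196606e+00]), 'qd': array([-0.05920493, -0.03647389,  0.04562577,  0.0582075 , -0.10863425,
        0.08085553]), 'joint_efforts': array([-3.45995413e-04, -5.69398892e+01, -5.00556672e+01, -4.72929719e-05,
        1.45832403e-02,  3.19810431e-05]), 'tool_pos': array([141.12431797, 582.58828346, 230.19021948]), 'tcp_rot': array([-1.79989433e+02,  1.09323770e-01,  7.63745315e+01]), 'ft_force': array([-0.70084543, -1.32976654,  0.05377433]), 'wrist_torque': array([-0.01869012,  0.01264205, -0.0045857 ]), 'finger_gap': 85.37949727337195}
{'mtx': array([[412.44969694,   0.        , 319.60733261],
       [  0.        , 412.44969694, 201.91215589],
       [  0.        ,   0.        ,   1.        ]]), 'world_to_cam': array([[ 2.54621018e-01,  9.66996871e-01, -9.22982263e-03,
        -2.36579611e+02],
       [ 8.33357845e-01, -2.24254404e-01, -5.05197649e-01,
        -4.22073363e+02],
       [-4.90594374e-01,  1.20942194e-01, -8.62954313e-01,
         1.17322434e+03],
       [ 0.00000000e+00,  0.00000000e+00,  0.00000000e+00,
         1.00000000e+00]])}
{'mtx': array([[492.87457411,   0.        , 310.74792687],
       [  0.        , 492.87457411, 205.54509654],
       [  0.        ,   0.        ,   1.        ]]), 'world_to_cam': array([[ 7.57833986e-03, -9.99971136e-01, -5.44361285e-04,
         9.00746386e+01],
       [-9.98184608e-01, -7.53227087e-03, -5.97557833e-02,
         5.86478209e+02],
       [ 5.97499582e-02,  9.96222690e-04, -9.98212878e-01,
         1.21535617e+03],
       [ 0.00000000e+00,  0.00000000e+00,  0.00000000e+00,
         1.00000000e+00]])}
18.700000000000003
```

View pics/scene0.png

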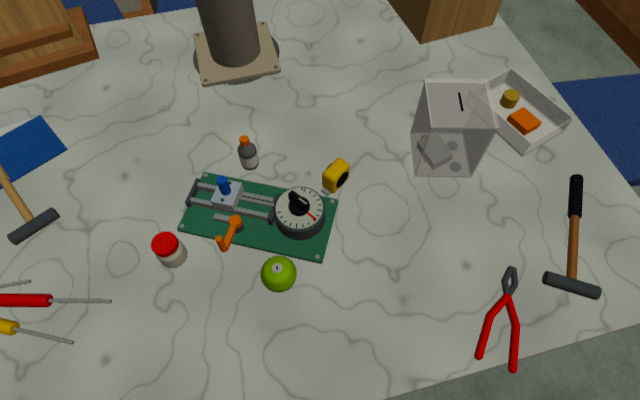

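View pics/top0.png

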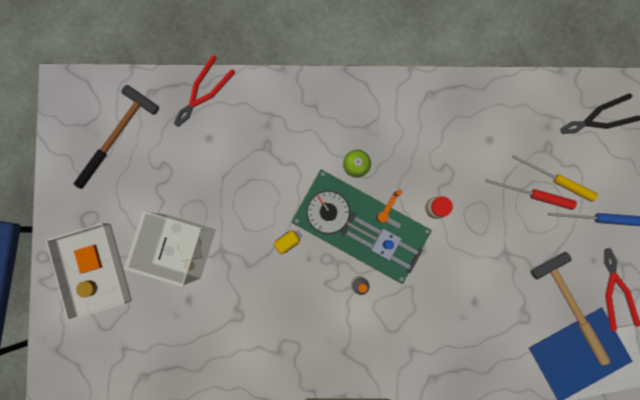

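```bash
cat > h.py <<'E'
from bench import *
import numpy as np, cv2
def ray(n,uv):
    c=calibration(n);W=c["world_to_cam"];R,t=W[:3,:3],W[:3,3]
    p=cv2.undistortPoints(np.array([[uv]],float),c["mtx"],None)[0,0]
    return -R.T@t, R.T@np.array([p[0],p[1],1])
def onz(n,uv,z):
    o,d=ray(n,uv);return o+d*(z-o[2])/d[2]
def proj(n,P):
    c=calibration(n);W=c["world_to_cam"]
    return cv2.projectPoints(np.array(P,float).reshape(-1,1,3),cv2.Rodrigues(W[:3,:3])[0],W[:3,3],c["mtx"],None)[0][:,0]
def mask(im,lo,hi):
    return cv2.inRange(cv2.cvtColor(im,cv2.COLOR_RGB2HSV),np.array(lo),np.array(hi))
def blobs(m,amin=20):
    n,l,s,c=cv2.connectedComponentsWithStats(m)
    return [(s[i,4],s[i,:4].tolist(),c[i].round(1)) for i in range(1,n) if s[i,4]>=amin]
COL=dict(green=((70,90,30),(90,255,200)),blue=((105,150,60),(125,255,255)),orange=((5,180,120),(16,255,255)),red=((0,180,120),(4,255,255)))
E
python3 - <<'E'
from h import *
for n in("top","scene"):
    im=snapshot(n)
    for k,(a,b) in COL.items():
        m=mask(im,a,b); print(n,k,blobs(m))
        if k=="green":
            cs=max(cv2.findContours(m,0,2)[0],key=cv2.contourArea)
            h=cv2.convexHull(cs); q=cv2.approxPolyDP(h,6,True)[:,0]
            for u in q: print(u,onz(n,u,12).round(1))
            r=cv2.minAreaRect(np.array([onz(n,u[0],12)[:2] for u in h],np.float32));print(r)
    x=im[140:300,250:450] if n=="top" else im[120:300,150:360]
    cv2.imwrite(f"pics/{n}1.png",cv2.resize(x,None,fx=3.3 if n=='scene' else 3.7,fy=3.3 if n=='scene' else 3.7,interpolation=2)[:,:,::-1])
E
```

```text
top green [(np.int32(3656), [293, 171, 136, 110], array([364.1, 225.1])), (np.int32(68), [352, 221, 26, 15], array([364.4, 228.2])), (np.int32(94), [348, 227, 26, 16], array([360.5, 234.7])), (np.int32(189), [394, 246, 20, 18], array([403.7, 254.6]))]
[320 171] [673.6  71.8  12. ]
[426 228] [ 531.9 -194.7   12. ]
[404 277] [ 409.6 -139.1   12. ]
[293 222] [544.4 138.7  12. ]
((536.0370483398438, -31.509811401367188), (313.526611328125, 149.59164428710938), 61.414554595947266)
top blue [(np.int32(344), [596, 214, 44, 11], array([618.3, 219.1])), (np.int32(303), [0, 224, 11, 59], array([  3.1, 245.8])), (np.int32(58), [384, 241, 9, 8], array([388.3, 244.3])), (np.int32(4268), [530, 309, 101, 91], array([577.8, 356.4]))]
top orange [(np.int32(20), [395, 190, 7, 5], array([398.2, 192.2])), (np.int32(171), [378, 195, 18, 27], array([386.1, 210.3])), (np.int32(457), [75, 246, 24, 27], array([ 86.6, 258.9])), (np.int32(57), [359, 284, 8, 8], array([362.3, 287.6]))]
top red [(np.int32(418), [190, 56, 44, 50], array([206.9,  84.1])), (np.int32(348), [532, 190, 44, 19], array([553.8, 199.2])),
[... 704 characters left out ...]
52724838256836)
scene blue [(np.int32(655), [62, 0, 61, 23], array([96.1,  9.3])), (np.int32(304), [157, 0, 39, 13], array([173.8,   4.4])), (np.int32(4297), [554, 75, 86, 107], array([610. , 116.4])), (np.int32(2508), [0, 116, 67, 66], array([ 28.1, 147.6])), (np.int32(170), [216, 176, 15, 19], array([223.3, 184.6]))]
scene orange [(np.int32(399), [510, 108, 31, 26], array([525.7, 119.3])), (np.int32(59), [240, 136, 9, 9], array([244.3, 139.3])), (np.int32(323), [215, 215, 26, 37], array([229.3, 231.4]))]
scene red [(np.int32(444), [151, 232, 26, 22], array([163.4, 242.7])), (np.int32(492), [0, 294, 47, 12], array([ 22.8, 299.5])), (np.int32(823), [477, 294, 43, 79], array([502.1, 330.3]))]
```

View pics/top1.png

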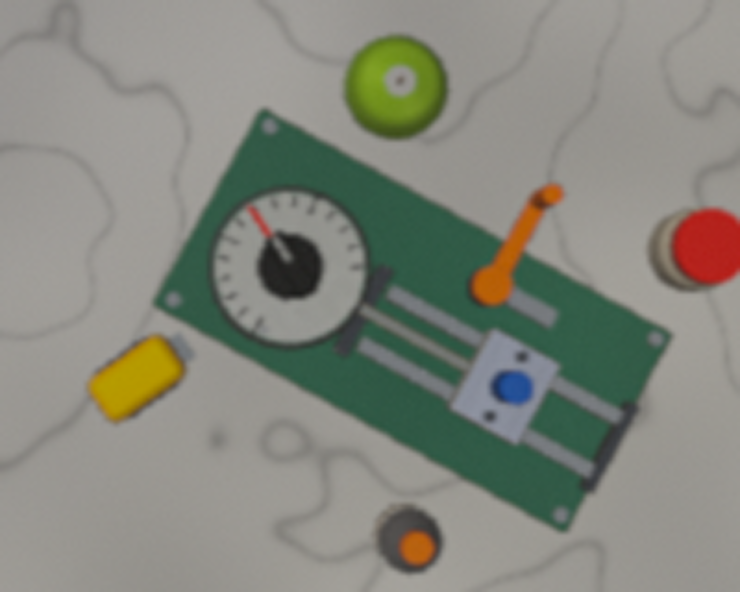

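View pics/scene1.png

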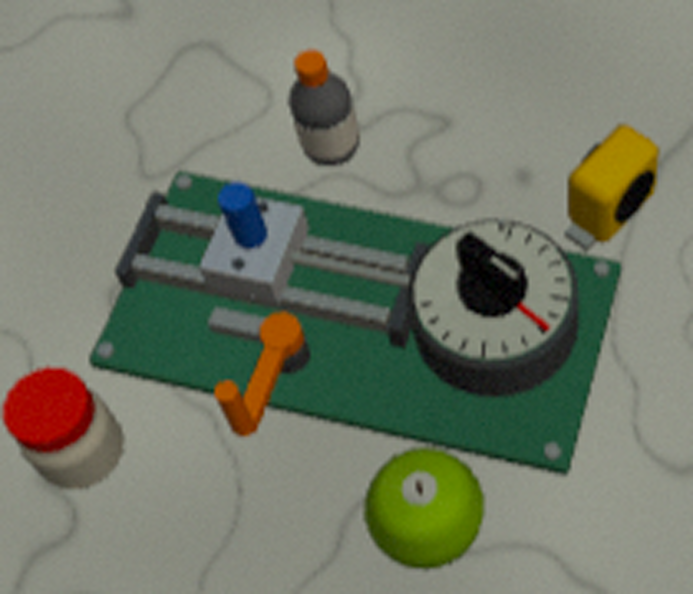

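```bash
cat >> h.py <<'E'
def dial_red(im):
    m=mask(im,(0,110,90),(6,255,255))|mask(im,(174,110,90),(180,255,255)); return m
def toT(p,o,yaw):
    c,s=np.cos(yaw),np.sin(yaw);d=np.asarray(p)[:2]-o
    return np.array([c*d[0]+s*d[1],-s*d[0]+c*d[1]])
def toW(q,o,yaw):
    c,s=np.cos(yaw),np.sin(yaw);return o+np.array([c*q[0]-s*q[1],s*q[0]+c*q[1]])
E
python3 - <<'E'
from h import *
im=snapshot("top");s=snapshot("scene")
# white dial face
for n,I,win in(("top",im,(190,300,320,362)),):
    g=cv2.cvtColor(I,cv2.COLOR_RGB2HSV)
L=np.array([(90,170),(90,-150),(-65,-150),(-65,170)],float)
Wt=np.array([onz("top",u,12)[:2] for u in [(320,171),(427.5,228.5),(404.5,277.5),(293,222.5)]])
a=L-L.mean(0);b=Wt-Wt.mean(0)
yaw=np.arctan2((a[:,0]*b[:,1]-a[:,1]*b[:,0]).sum(),(a*b).sum())
o=Wt.mean(0)-toW(L.mean(0),0,yaw)
print("yaw",np.degrees(yaw),"o",o)
for q,w in zip(L,Wt): print(q,toT(w,o,yaw).round(1))
def show(nm,n,uv,z):
    w=onz(n,uv,z);print(nm,n,w.round(1),"T",toT(w,o,yaw).round(1))
show("post","top",(388.3,244.3),105)
show("levpost top","top",(398.7,191.8),93)
show("levhub","top",(382.8,216.5),47)
show("dial c","top",(328,212),57)
show("knob","top",(328.5,211.5),96)
show("jar","top",(441.6,206.2),70)
show("glue","top",(362.3,287.6),95)
show("apple","top",(358,162),66)
show("tape","top",(287,242),62)
for n,I in(("top",im),("scene",s)):
    m=dial_red(I)
    for b in blobs(m,4): print(n,b)
# scene
show("post top","scene",(221.5,179),105)
show("levpost top","scene",(219,237),93)
show("jar","scene",(164,241),70)
show("glue","scene",(244.3,138),95)
print(proj("top",[list(toW((0,100),o,yaw))+[57]]),proj("scene",[list(toW((0,100),o,yaw))+[57],list(toW((55,-23),o,yaw))+[47],list(toW((120,-23),o,yaw))+[93]]))
E
```

```text
yaw -26.728133392148887 o [523.29814646 -35.37675184]
[ 90. 170.] [ 86.  163.4]
[  90. -150.] [  80.  -142.3]
[ -65. -150.] [ -55.5 -145.5]
[-65. 170.] [-60.5 164.4]
post top [492.1 -85.6 105. ] T [ -5.3 -58.9]
levpost top top [ 615.2 -112.2   93. ] T [116.6 -27.2]
levhub top [558.6 -81.4  47. ] T [ 52.2 -25.2]
dial c top [568.1  52.6  57. ] T [ 0.4 98.7]
knob top [567.4  52.8  96. ] T [-0.2 98.6]
jar top [ 583.4 -218.9   70. ] T [ 136.2 -136.8]
glue top [391.3 -26.7  95. ] T [-121.8  -51.6]
apple top [689.1 -18.9  66. ] T [140.7  89.3]
tape top [495.  150.8  62. ] T [-109.   153.6]
top (np.int32(579), [189, 55, 46, 52], array([207.3,  83.5]))
top (np.int32(420), [531, 190, 46, 19], array([553.5, 199.1]))
top (np.int32(15), [317, 196, 6, 8], array([319.7, 199.3]))
top (np.int32(349), [431, 196, 22, 21], array([441.7, 206.1]))
top (np.int32(680), [606, 272, 34, 59], array([619.1, 300.6]))
scene (np.int32(23), [307, 212, 9, 8], array([311. , 215.5]))
scene (np.int32(540), [151, 231, 28, 26], array([164.3, 243.6]))
scene (np.int32(1073), [475, 293, 45, 81], array([501.5, 330. ]))
scene (np.int32(663), [0, 294, 53, 13], array([ 25., 300.]))
post top scene [491.  -88.1 105. ] T [ -5.1 -61.6]
levpost top scene [ 612.2 -112.2   93. ] T [113.9 -28.6]
jar scene [ 580.8 -220.2   70. ] T [ 134.5 -139.2]
glue scene [390.2 -26.5  95. ] T [-122.9  -51.9]
[[327.45175592 211.92003038]] [[300.11567486 207.04980894]
 [235.92020519 221.71823133]
 [220.78123175 240.40923518]]
```

```bash
cat >> h.py <<'E'
YAW=np.radians(-28.6); D=np.array([567.8,52.7]); O=D-toW((0,100),0,YAW)
PIV=toW((55,-23),O,YAW)
def go(x,y,z,yaw):
    s=sense();p=s["tool_pos"];r=np.radians(s["tcp_rot"][2]);d=np.array([x,y,z])-p
    c,q=np.cos(r),np.sin(r)
    dy=(yaw-s["tcp_rot"][2]+180)%360-180
    print("now",p.round(1),s["tcp_rot"].round(1),"F",s["ft_force"].round(1),"gap",round(s["finger_gap"],1),"t",round(s["time"],2))
    print("need units xyz",(np.array([c*d[0]+q*d[1],q*d[0]-c*d[1],-d[2]])/20).round(2),"turn",round(-np.radians(dy)/.08,2))
E
python3 -m pendant '[[[-1,0.87,0,0],[-1,0.87,0,0],[-1,0.87,0,0],[-1,0.87,0,0],[-1,0.87,0,0],[-1,0.87,0,0],[-1,0.87,0,0],[-1,0.87,0,0],[-1,0.87,0,0],[-1,0.87,0,0]]]' 1 40
python3 -c "
from h import *
print(O,PIV);go(491.5,-86.8,200,-28.6)"
```

```text
time: 1.13
tool_pos: [264.6, 341.0, 228.8]
tcp_rot: [-179.9, 0.1, 76.8]
ft_force: [0.5, 0.4, 0.8]
finger_gap: 85.7
[519.93081421 -35.09829754] [557.20996512 -81.61995816]
now [264.6 341.  228.8] [-1.799e+02  1.000e-01  7.680e+01] F [0.5 0.4 0.8] gap 85.7 t 1.13
need units xyz [-18.24  15.93   1.44] turn 23.0
```

```bash

python3 -m pendant '[[[-1,0.87,0,0],[-1,0.87,0,0],[-1,0.87,0,0],[-1,0.87,0,0],[-1,0.87,0,0],[-1,0.87,0,0],[-1,0.87,0,0],[-1,0.87,0,0],[-1,0.87,0,0],[-1,0.87,0,0]]]'
python3 -m pendant '[[[-1,0.87,0,0],[-1,0.87,0,0],[-1,0.87,0,0],[-1,0.87,0,0],[-1,0.87,0,0],[-1,0.87,0,0],[-1,0.87,0,0],[0,0,0,1],[0,0,0,1],[0,0,0,1]]]'
python3 -m pendant '[[[0,0,0,1],[0,0,0,1],[0,0,0,1],[0,0,0,1],[0,0,0,1],[0,0,0,1],[0,0,0,1],[0,0,0,1],[0,0,0,1],[0,0,0,1]]]'
python3 -c "
from h import *
go(491.5,-86.8,200,-28.6)"
```

```text
time: 1.97
tool_pos: [392.4, 94.4, 230.4]
tcp_rot: [179.8, -0.2, 76.9]
ft_force: [0.6, 0.8, 0.3]
finger_gap: 85.6
time: 2.8
tool_pos: [484.0, -85.6, 231.2]
tcp_rot: [179.6, -0.2, 62.4]
ft_force: [-0.1, 0.4, 0.1]
finger_gap: 85.4
time: 3.63
tool_pos: [483.6, -86.6, 230.8]
tcp_rot: [179.9, -0.4, 14.1]
ft_force: [0.1, -0.3, -0.3]
finger_gap: 85.2
now [483.6 -86.6 230.8] [179.9  -0.4  14.1] F [ 0.1 -0.3 -0.3] gap 85.2 t 3.63
need units xyz [0.38 0.11 1.54] turn 9.31
```

```bash

python3 -m pendant '[[[0,0,0,1],[0,0,0,1],[0,0,0,1],[0,0,0,1],[0,0,0,1],[0,0,0,1],[0,0,0,1],[0,0,0,1],[0,0,0.5,1],[0,0,0.5,0.3]]]'
python3 -c "
from h import *
go(491.5,-86.8,69.3,-28.6)"
```

```text
time: 4.47
tool_pos: [484.8, -86.8, 213.0]
tcp_rot: [-179.7, -0.6, -31.0]
ft_force: [-0.1, 0.3, -0.0]
finger_gap: 85.2
now [484.8 -86.8 213. ] [-179.7   -0.6  -31. ] F [-0.1  0.3 -0. ] gap 85.2 t 4.47
need units xyz [ 0.29 -0.17  7.19] turn -0.52
```

```bash

python3 - <<'E'
from h import *
for n in("scene","top"):
    im=snapshot(n);x=im[60:300,120:360] if n=="scene" else im[130:330,250:450]
    cv2.imwrite(f"pics/{n}2.png",cv2.resize(x,None,fx=2.5,fy=2.5)[:,:,::-1])
E
```

```text
(no output)
```

View pics/scene2.png

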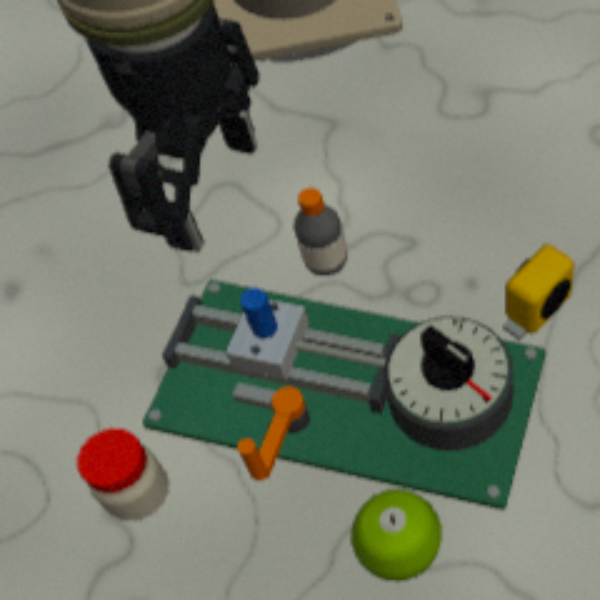

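```bash

python3 -m pendant '[[[0.29,-0.17,0,-0.5],[0,0,1,0],[0,0,1,0],[0,0,1,0],[0,0,1,0],[0,0,0.7,0],[0,0,0.7,0],[0,0,0.5,0],[0,0,0.3,0],[0,0,0,0]]]'
python3 -c "
from h import *
go(491.5,-86.8,69.3,-28.6)"
```

```text
time: 5.4
tool_pos: [495.1, -87.5, 88.8]
tcp_rot: [-179.7, -0.9, -27.4]
ft_force: [-0.4, -1.1, 0.1]
finger_gap: 85.4
now [495.1 -87.5  88.8] [-179.7   -0.9  -27.4] F [-0.4 -1.1  0.1] gap 85.4 t 5.4
need units xyz [-0.18  0.05  0.97] turn 0.25
```

```bash

python3 -m pendant '[[[-0.15,0.05,0.5,0.2],[0,0,0.5,0],[0,0,0,0],[0,0,0,0],[0,0,0,0],[0,0,0,0],[0,0,0,0],[0,0,0,0],[0,0,0,0],[0,0,0,0]]]'
python3 -c "
from h import *
go(491.5,-86.8,69.3,-28.6)"
python3 - <<'E'
from h import *
for n in("scene","top"):
    im=snapshot(n);x=im[60:300,120:360] if n=="scene" else im[130:330,250:450]
    cv2.imwrite(f"pics/{n}3.png",cv2.resize(x,None,fx=2.5,fy=2.5)[:,:,::-1])
E
```

```text
time: 6.23
tool_pos: [495.1, -87.9, 71.1]
tcp_rot: [-179.6, -1.2, -28.4]
ft_force: [-0.3, -0.2, -0.4]
finger_gap: 85.2
now [495.1 -87.9  71.1] [-179.6   -1.2  -28.4] F [-0.3 -0.2 -0.4] gap 85.2 t 6.23
need units xyz [-0.18  0.04  0.09] turn 0.05
```

View pics/scene3.png

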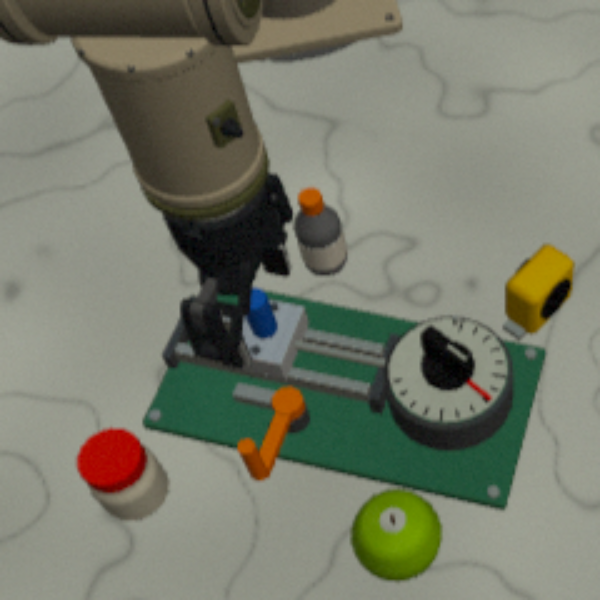

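View pics/top3.png

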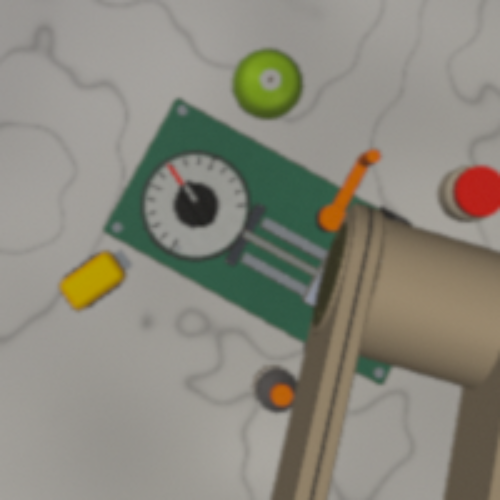

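```bash

python3 -m pendant '[[[-0.1,0,0,0],[-0.1,0,0,0],[0,0,0,0],[0,0,0,0],[0,0,0,0],[0,0,0,0],[0,0,0,0],[0,0,0,0],[0,0,0,0],[0,0,0,0]]]' -1 60
python3 -c "
from h import *
g=toW((0,13),O,YAW);print(g)
go(g[0],g[1],69.3,-28.6)"
```

```text
time: 7.17
tool_pos: [492.1, -86.3, 71.4]
tcp_rot: [-179.6, -1.3, -28.4]
ft_force: [2.3, -1.5, 0.4]
finger_gap: 20.8
[526.15380836 -23.68451886]
now [492.1 -86.3  71.4] [-179.6   -1.3  -28.4] F [ 2.3 -1.5  0.4] gap 20.8 t 7.17
need units xyz [ 0.01 -3.56  0.1 ] turn 0.04
```

```bash

python3 -m pendant '[[[0,-0.3,0,0],[0,-0.3,0,0],[0,-0.3,0,0],[0,-0.3,0,0],[0,-0.3,0,0],[0,-0.3,0,0],[0,-0.3,0,0],[0,-0.3,0,0],[0,-0.3,0,0],[0,-0.3,0,0]]]'
python3 -c "
from h import *
g=toW((0,13),O,YAW)
go(g[0],g[1],69.3,-28.6)"
```

```text
time: 8.0
tool_pos: [522.9, -29.8, 71.4]
tcp_rot: [-179.7, -1.3, -28.5]
ft_force: [1.5, -4.8, -1.3]
finger_gap: 20.6
now [522.9 -29.8  71.4] [-179.7   -1.3  -28.5] F [ 1.5 -4.8 -1.3] gap 20.6 t 8.0
need units xyz [-0.   -0.35  0.1 ] turn 0.03
```

```bash

python3 -m pendant '[[[0,-0.1,0,0],[0,-0.1,0,0],[0,-0.1,0,0],[0,-0.1,0,0],[0,-0.1,0,0],[0,-0.1,0,0],[0,-0.1,0,0],[0,-0.1,0,0],[0,-0.1,0,0],[0,-0.1,0,0]]]'
python3 -c "
from h import *
g=toW((0,13),O,YAW)
go(g[0],g[1],69.3,-28.6)"
```

```text
time: 8.83
tool_pos: [526.7, -23.0, 71.3]
tcp_rot: [178.8, -1.1, -28.6]
ft_force: [-5.4, -12.0, 3.8]
finger_gap: 20.7
now [526.7 -23.   71.3] [178.8  -1.1 -28.6] F [ -5.4 -12.    3.8] gap 20.7 t 8.83
need units xyz [-0.01  0.05  0.1 ] turn -0.0
```

```bash

python3 -m pendant '[[[0,-0.2,0,0],[0,-0.2,0,0],[0,-0.25,0,0],[0,-0.25,0,0],[0,-0.25,0,0],[0,-0.25,0,0],[0,-0.25,0,0],[0,-0.25,0,0],[0,-0.25,0,0],[0,-0.25,0,0]]]'
python3 -c "
from h import *
g=toW((0,13),O,YAW)
go(g[0],g[1],69.3,-28.6)"
```

```text
time: 9.67
tool_pos: [527.2, -21.8, 70.8]
tcp_rot: [174.2, -0.2, -29.5]
ft_force: [-18.0, -26.2, 13.8]
finger_gap: 20.3
now [527.2 -21.8  70.8] [174.2  -0.2 -29.5] F [-18.  -26.2  13.8] gap 20.3 t 9.67
need units xyz [0.   0.11 0.08] turn -0.2
```

```bash

python3 -m pendant '[[[0,0,0,0],[0,0,0,0],[0,0,0,0],[0,0,0,0],[0,0,0,0],[0,0,0,0],[0,0,0,0],[0,0,0,0],[0,0,0,0],[0,0,0,0]]]' 1
python3 -c "
from h import *
g=toW((0,13),O,YAW)
go(g[0],g[1],69.3,-28.6)"
```

```text
time: 10.5
tool_pos: [526.9, -20.4, 70.9]
tcp_rot: [174.3, -0.2, -29.5]
ft_force: [-0.4, 0.8, -0.7]
finger_gap: 85.0
now [526.9 -20.4  70.9] [174.3  -0.2 -29.5] F [-0.4  0.8 -0.7] gap 85.0 t 10.5
need units xyz [0.05 0.16 0.08] turn -0.2
```

```bash

python3 -m pendant '[[[0,0,-0.7,0],[0,0,-0.7,0],[0,0,-0.7,0],[0,0,-0.7,0],[0,0,-0.7,0],[0,0,-0.7,0],[0,0,-0.5,0],[0,0,-0.3,0],[0,0,0,-0.5],[0,0,0,-0.5]]]' 1
python3 - <<'E'
from h import *
g=toW((65,0),PIV,YAW);print(g)
go(g[0],g[1],150,61.4)
for n in("scene","top"):
    im=snapshot(n);x=im[60:300,120:360] if n=="scene" else im[130:330,250:450]
    cv2.imwrite(f"pics/{n}4.png",cv2.resize(x,None,fx=2.5,fy=2.5)[:,:,::-1])
E
```

```text
time: 11.33
tool_pos: [530.4, -10.9, 173.6]
tcp_rot: [174.2, 0.5, -24.9]
ft_force: [0.5, 0.5, 0.0]
finger_gap: 85.2
[ 614.27885852 -112.73492893]
now [530.4 -10.9 173.6] [174.2   0.5 -24.9] F [0.5 0.5 0. ] gap 85.2 t 11.33
need units xyz [5.95 2.85 1.18] turn -18.83
```

View pics/scene4.png

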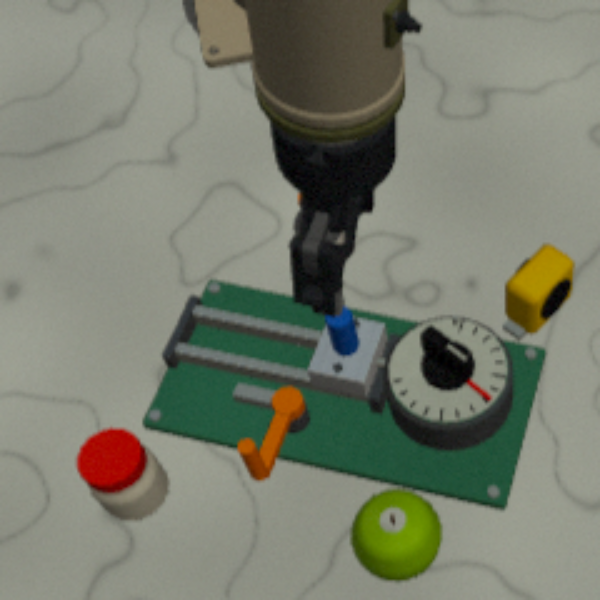

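```bash

python3 -m pendant '[[[0.9,0.45,0,0],[0.9,0.45,0,0],[0.9,0.45,0,0],[0.9,0.45,0,0],[0.9,0.45,0,0],[0.9,0.45,0,0],[0,0,0,-1],[0,0,0,-1],[0,0,0,-1],[0,0,0,-1]]]'
python3 -m pendant '[[[0,0,0,-1],[0,0,0,-1],[0,0,0,-1],[0,0,0,-1],[0,0,0,-1],[0,0,0,-1],[0,0,0,-1],[0,0,0,-1],[0,0,0,-1],[0,0,0,-1]]]'
python3 -m pendant '[[[0,0,0,-1],[0,0,0,-1],[0,0,0,-1],[0,0,0,-1],[0,0,0,-0.7],[0,0,0,0],[0,0,0,0],[0,0,0,0],[0,0,0,0],[0,0,0,0]]]'
python3 - <<'E'
from h import *
g=toW((65,0),PIV,YAW);print(g)
go(g[0],g[1],120,61.4)
E
```

```text
time: 12.27
tool_pos: [605.5, -110.0, 170.8]
tcp_rot: [174.7, 2.8, -7.0]
ft_force: [-0.6, 0.1, 1.2]
finger_gap: 85.4
time: 13.1
tool_pos: [601.6, -110.1, 162.6]
tcp_rot: [179.1, 6.3, 40.3]
ft_force: [-0.1, -0.4, 0.9]
finger_gap: 85.6
time: 13.93
tool_pos: [598.4, -109.7, 156.3]
tcp_rot: [-178.0, 6.3, 62.3]
ft_force: [0.1, -0.1, 0.3]
finger_gap: 85.4
[ 614.27885852 -112.73492893]
now [ 598.4 -109.7  156.3] [-178.     6.3   62.3] F [ 0.1 -0.1  0.3] gap 85.4 t 13.93
need units xyz [0.23 0.78 1.81] turn 0.19
```

```bash
cat >> h.py <<'E'
from scipy.spatial.transform import Rotation as Ro
def go(x,y,z,yaw,zg=None):
    """x,y,zg: wanted grasp point (zg) if given"""
    s=sense();p=s["tool_pos"];R=Ro.from_euler('xyz',s["tcp_rot"],degrees=True).as_matrix()
    g=p-18.7*R[:,2]
    d=(np.array([x,y,zg])-g) if zg is not None else np.array([x,y,z])-p
    dy=(yaw-s["tcp_rot"][2]+180)%360-180
    print("tcp",p.round(1),"grasp",g.round(1),s["tcp_rot"].round(1),"F",s["ft_force"].round(1),"gap",round(s["finger_gap"],1),"t",round(s["time"],2),"j6",s["joint_pos"][5].round(1))
    print("toolz",R[:,2].round(3),"units",(R.T@d/20).round(2),"turn",round(-np.radians(dy)/.08,2))
E
python3 -c "
from h import *
g=toW((65,0),PIV,YAW);go(g[0],g[1],0,61.4,110);go(g[0],g[1],0,61.4,76)"
```

```text
tcp [ 598.4 -109.7  156.3] grasp [ 599.9 -108.2  174.9] [-178.     6.3   62.3] F [ 0.1 -0.1  0.3] gap 85.4 t 13.93 j6 -73.3
toolz [-0.083 -0.081 -0.993] units [0.49 0.86 3.18] turn 0.19
tcp [ 598.4 -109.7  156.3] grasp [ 599.9 -108.2  174.9] [-178.     6.3   62.3] F [ 0.1 -0.1  0.3] gap 85.4 t 13.93 j6 -73.3
toolz [-0.083 -0.081 -0.993] units [0.68 0.92 4.87] turn 0.19
```

```bash

python3 -m pendant '[[[0.35,0.45,0,0.2],[0.33,0.47,0,0],[0,0,0.8,0],[0,0,0.8,0],[0,0,0.8,0],[0,0,0.7,0],[0,0,0.4,0],[0,0,0,0],[0,0,0,0],[0,0,0,0]]]'
python3 -c "
from h import *
g=toW((65,0),PIV,YAW);go(g[0],g[1],0,61.4,76)"
```

```text
time: 14.77
tool_pos: [617.8, -112.5, 84.2]
tcp_rot: [-178.4, 6.3, 60.8]
ft_force: [-0.2, 0.7, 0.9]
finger_gap: 85.5
tcp [ 617.8 -112.5   84.2] grasp [ 619.2 -111.   102.8] [-178.4    6.3   60.8] F [-0.2  0.7  0.9] gap 85.5 t 14.77 j6 -71.1
toolz [-0.079 -0.082 -0.994] units [-0.05 -0.13  1.36] turn -0.14
```

```bash

python3 -m pendant '[[[-0.05,-0.13,0.5,0],[0,0,0.5,0],[0,0,0.2,0],[0,0,0,0],[0,0,0,0],[0,0,0,0],[0,0,0,0],[0,0,0,0],[0,0,0,0],[0,0,0,0]]]'
python3 - <<'E'
from h import *
g=toW((65,0),PIV,YAW);go(g[0],g[1],0,61.4,76)
for n in("scene","top"):
    im=snapshot(n);x=im[60:300,120:360] if n=="scene" else im[130:330,250:450]
    cv2.imwrite(f"pics/{n}5.png",cv2.resize(x,None,fx=2.5,fy=2.5)[:,:,::-1])
E
```

```text
time: 15.6
tool_pos: [615.2, -114.6, 62.1]
tcp_rot: [-178.7, 6.2, 60.7]
ft_force: [-0.1, 0.2, -0.4]
finger_gap: 85.0
tcp [ 615.2 -114.6   62.1] grasp [ 616.6 -113.    80.7] [-178.7    6.2   60.7] F [-0.1  0.2 -0.4] gap 85.0 t 15.6 j6 -71.0
toolz [-0.073 -0.083 -0.994] units [-0.02 -0.1   0.24] turn -0.15
```

View pics/scene5.png

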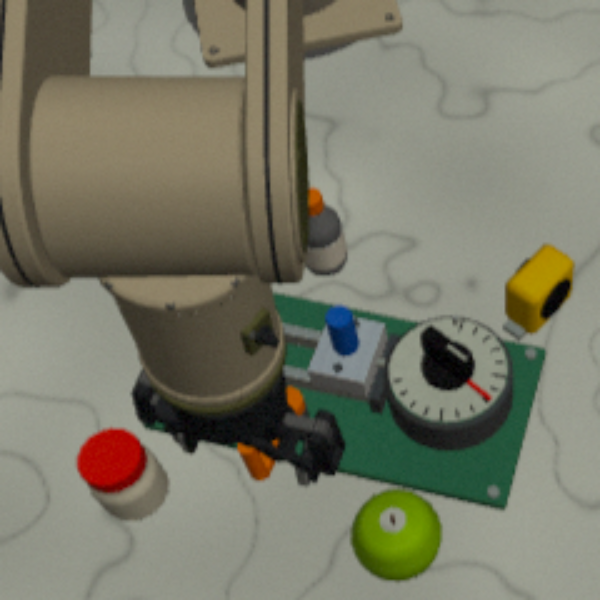

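```bash

python3 -m pendant '[[[0,-0.05,0.1,0],[0,-0.05,0.1,0],[0,0,0,0],[0,0,0,0],[0,0,0,0],[0,0,0,0],[0,0,0,0],[0,0,0,0],[0,0,0,0],[0,0,0,0]]]' -1 60
python3 - <<'E'
from h import *
g=toW((65,0),PIV,YAW);go(g[0],g[1],0,61.4,76)
E
```

```text
time: 16.53
tool_pos: [612.8, -114.1, 58.1]
tcp_rot: [-178.7, 6.1, 60.7]
ft_force: [-3.0, -1.3, 0.6]
finger_gap: 13.7
tcp [ 612.8 -114.1   58.1] grasp [ 614.2 -112.6   76.7] [-178.7    6.1   60.7] F [-3.  -1.3  0.6] gap 13.7 t 16.53 j6 -70.9
toolz [-0.073 -0.082 -0.994] units [-0.    0.01  0.03] turn -0.16
```

```bash

cat >> h.py <<'E'
def lev():
    s=sense();p=s["tool_pos"];R=Ro.from_euler('xyz',s["tcp_rot"],degrees=True).as_matrix()
    g=p-18.7*R[:,2];t=toT(g,PIV,YAW);print("lever T",t.round(1),"r",np.hypot(*t).round(1),"ang",np.degrees(-np.arctan2(t[1],t[0])).round(1),"yaw err",(s["tcp_rot"][2]-61.4-np.degrees(np.arctan2(t[1],t[0]))).round(1),"FT",toT(s["ft_force"],0,YAW).round(1),s["ft_force"][2].round(1),"gap",s["finger_gap"].round(1),s["tcp_rot"].round(1),"z",g[2].round(1),"t",s["time"])
E
python3 -m pendant '[[[-0.21,-0.01,0,0.8],[-0.21,-0.01,0,0.8],[-0.21,-0.01,0,0.8],[-0.21,-0.01,0,0.8],[-0.21,-0.01,0,0.8],[-0.21,-0.01,0,0.8],[-0.21,-0.01,0,0.8],[-0.21,-0.01,0,0.8],[-0.21,-0.01,0,0.8],[-0.21,-0.01,0,0.8]]]'
python3 -c "
from h import *
lev()"
```

```text
time: 17.37
tool_pos: [579.8, -143.1, 58.6]
tcp_rot: [177.3, 5.7, 22.3]
ft_force: [-3.6, -2.9, -0.7]
finger_gap: 13.6Traceback (most recent call last):
  File "<string>", line 3, in <module>
    lev()
    ~~~^^
  File "h.py", line 44, in lev
    g=p-18.7*R[:,2];t=toT(g,PIV,YAW);print("lever T",t.round(1),"r",np.hypot(*t).round(1),"ang",np.degrees(-np.arctan2(t[1],t[0])).round(1),"yaw err",(s["tcp_rot"][2]-61.4-np.degrees(np.arctan2(t[1],t[0]))).round(1),"FT",toT(s["ft_force"],0,YAW).round(1),s["ft_force"][2].round(1),"gap",s["finger_gap"].round(1),s["tcp_rot"].round(1),"z",g[2].round(1),"t",s["time"])
                                                                                                                                                                                                                                                                                               ^^^^^^^^^^^^^^^^^^^^^
AttributeError: 'float' object has no attribute 'round'
```

```bash
sed -i 's/s\["finger_gap"\].round(1)/round(s["finger_gap"],1)/' h.py
python3 -c "
from h import *
lev()"
```

```text
lever T [ 49.7 -41.2] r 64.6 ang 39.6 yaw err 0.6 FT [-1.8 -4.3] -0.7 gap 13.6 [177.3   5.7  22.3] z 77.2 t 17.3667
```

Swinging well; continue.

```bash

python3 -m pendant '[[[-0.21,-0.01,0,0.8],[-0.21,-0.01,0,0.8],[-0.21,-0.01,0,0.8],[-0.21,-0.01,0,0.8],[-0.21,-0.01,0,0.8],[-0.21,-0.01,0,0.8],[-0.21,-0.01,0,0.8],[-0.21,-0.01,0,0.8],[-0.21,-0.01,0,0.8],[-0.21,-0.01,0,0.8]]]'
python3 -c "
from h import *
lev()"
```

```text
time: 18.2
tool_pos: [539.5, -147.8, 59.0]
tcp_rot: [174.2, 2.3, -16.2]
ft_force: [1.6, -2.3, -3.3]
finger_gap: 12.7
lever T [ 16.5 -64.6] r 66.6 ang 75.7 yaw err -1.9 FT [ 2.5 -1.2] -3.3 gap 12.7 [174.2   2.3 -16.2] z 77.6 t 18.2
```

```bash

python3 -m pendant '[[[-0.15,-0.02,0,0.5],[-0.15,-0.02,0,0.5],[-0.15,-0.02,0,0.5],[-0.15,-0.02,0,0.5],[-0.15,-0.02,0,0.3],[-0.15,0,0,0.3],[-0.15,0,0,0],[-0.15,0,0,0],[-0.15,0,0,0],[-0.15,0,0,0]]]'
python3 -c "
from h import *
lev()"
```

```text
time: 19.03
tool_pos: [523.3, -141.7, 59.1]
tcp_rot: [173.7, -1.0, -28.8]
ft_force: [18.3, -10.0, -17.6]
finger_gap: 12.6
lever T [ -1.3 -66.9] r 66.9 ang 91.1 yaw err 0.9 FT [20.9  0. ] -17.6 gap 12.6 [173.7  -1.  -28.8] z 77.7 t 19.0333
```

```bash

python3 -m pendant '[[[0,0,0,0],[0,0,0,0],[0,0,0,0],[0,0,0,0],[0,0,0,0],[0,0,0,0],[0,0,0,0],[0,0,-0.3,0],[0,0,-0.6,0],[0,0,-0.8,0]]]' 1
python3 -m pendant '[[[0,0,-0.8,0],[0,0,-0.8,0],[0,0,-0.8,0],[0,0,-0.8,0],[0,0,-0.8,0],[0,0,-0.5,0],[0,0,0,0],[0,0,0,0],[0,0,0,0],[0,0,0,0]]]' 1
python3 - <<'E'
from h import *
lev(); print(sense()["joint_pos"].round(1))
for n in("scene","top"):
    im=snapshot(n);x=im[60:300,120:360] if n=="scene" else im[130:330,250:450]
    cv2.imwrite(f"pics/{n}6.png",cv2.resize(x,None,fx=2.5,fy=2.5)[:,:,::-1])
go(D[0],D[1],0,-56.4,150)
E
```

```text
time: 19.87
tool_pos: [522.4, -137.5, 91.2]
tcp_rot: [173.6, -0.7, -28.8]
ft_force: [1.7, 0.3, 0.4]
finger_gap: 85.3
time: 20.7
tool_pos: [529.1, -127.1, 197.1]
tcp_rot: [173.7, -1.3, -28.7]
ft_force: [-0.2, -0.1, -0.4]
finger_gap: 85.8
lever T [ -3.3 -51.3] r 51.5 ang 93.7 yaw err 3.6 FT [-0.1 -0.1] -0.4 gap 85.8 [173.7  -1.3 -28.7] z 215.7 t 20.7
[-14.6   0.6  96.3  -6.4  83.4  14.9]
tcp [ 528.8 -127.   196.6] grasp [ 529.4 -125.1  215.2] [173.7  -1.3 -28.7] F [-0.9  0.6 -0.2] gap 85.4 t 20.8 j6 14.9
toolz [-0.034 -0.107 -0.994] units [-2.66 -9.01  2.23] turn 6.04
```

View pics/scene6.png

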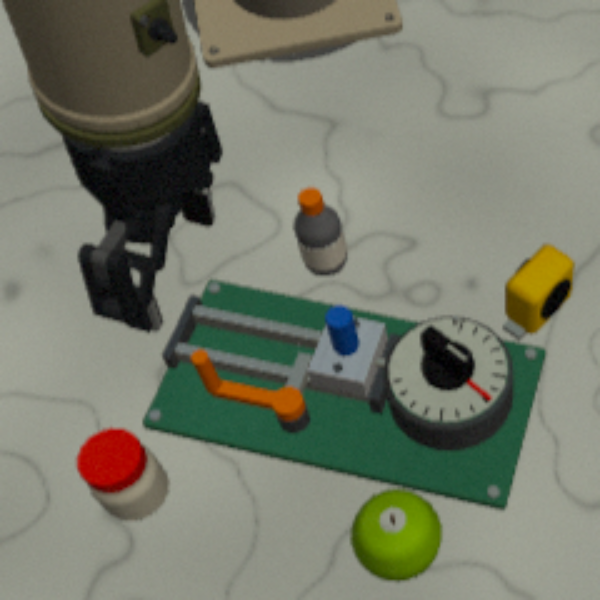

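View pics/top6.png

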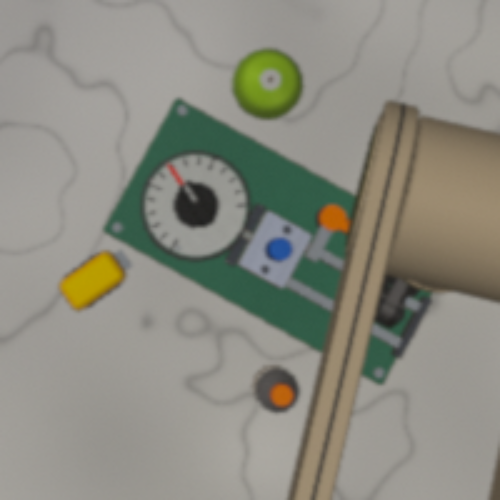

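```bash

python3 -m pendant '[[[-0.26,-0.88,0,0],[-0.26,-0.88,0,0],[-0.26,-0.88,0,0],[-0.26,-0.88,0,0],[-0.26,-0.88,0,0],[-0.26,-0.88,0,0],[-0.26,-0.88,0,0],[-0.26,-0.88,0,0],[-0.26,-0.88,0,0],[-0.26,-0.88,0,0]]]' 1
python3 -m pendant '[[[0,0,0,1],[0,0,0,1],[0,0,0,1],[0,0,0,1],[0,0,0,1],[0,0,0,1],[0,0,0,0],[0,0,0,0],[0,0,0,0],[0,0,0,0]]]' 1
python3 - <<'E'
from h import *
go(D[0],D[1],0,-56.4,89)
E
```

```text
time: 21.63
tool_pos: [563.4, 54.2, 164.8]
tcp_rot: [173.2, -0.5, -29.2]
ft_force: [0.4, 0.5, 0.6]
finger_gap: 85.6
time: 22.47
tool_pos: [557.7, 58.5, 153.2]
tcp_rot: [173.3, -3.0, -57.1]
ft_force: [0.1, 0.5, 0.8]
finger_gap: 85.4
tcp [557.7  58.5 153.2] grasp [558.9  60.5 171.7] [173.3  -3.  -57.1] F [0.1 0.5 0.8] gap 85.4 t 22.47 j6 62.7
toolz [-0.069 -0.107 -0.992] units [ 0.35 -0.64  4.11] turn -0.15
```

```bash

python3 - <<'E'
from h import *
for n,u in(("top",(319.7,199.3)),("scene",(311,215.5))):
  for z in (57,66):
    w=onz(n,u,z)[:2]-D;print(n,z,np.hypot(*w).round(1),np.degrees(np.arctan2(w[1],w[0])).round(1))
E
python3 -m pendant '[[[0.17,-0.32,0,-0.15],[0.17,-0.32,0,0],[0,0,0.7,0],[0,0,0.7,0],[0,0,0.6,0],[0,0,0.5,0],[0,0,0.2,0],[0,0,0,0],[0,0,0,0],[0,0,0,0]]]' 1
python3 - <<'E'
from h import *
go(D[0],D[1],0,-56.4,89)
for n in("scene","top"):
    im=snapshot(n);x=im[60:300,180:420] if n=="scene" else im[130:330,250:450]
    cv2.imwrite(f"pics/{n}7.png",cv2.resize(x,None,fx=2.5,fy=2.5)[:,:,::-1])
E
```

```text
top 57 36.9 33.1
top 66 36.5 33.9
scene 57 31.3 35.3
scene 66 34.9 29.5
time: 23.3
tool_pos: [573.3, 53.9, 96.4]
tcp_rot: [173.4, -3.0, -55.9]
ft_force: [-1.1, -1.2, 0.3]
finger_gap: 85.7
tcp [573.3  53.9  96.4] grasp [574.6  55.8 114.9] [173.4  -3.  -55.9] F [-1.1 -1.2  0.3] gap 85.7 t 23.3 j6 61.6
toolz [-0.066 -0.107 -0.992] units [-0.13  0.22  1.32] turn 0.1
```

View pics/scene7.png

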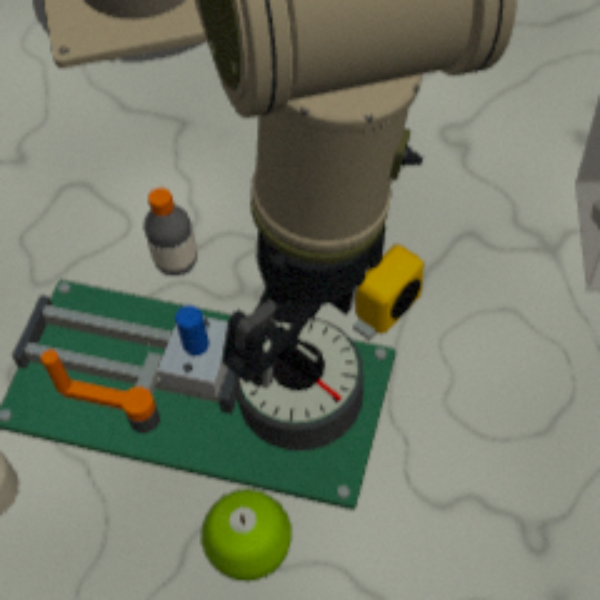

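```bash

python3 -m pendant '[[[-0.07,0.11,0,0],[-0.06,0.11,0.4,0.1],[0,0,0.4,0],[0,0,0.35,0],[0,0,0,0],[0,0,0,0],[0,0,0,0],[0,0,0,0],[0,0,0,0],[0,0,0,0]]]' 1
python3 - <<'E'
from h import *
go(D[0],D[1],0,-56.4,89)
E
```

```text
time: 24.23
tool_pos: [567.1, 51.0, 73.5]
tcp_rot: [173.6, -3.1, -56.5]
ft_force: [0.0, 0.3, -0.2]
finger_gap: 85.7
tcp [567.1  51.   73.5] grasp [568.3  53.   92. ] [173.6  -3.1 -56.5] F [ 0.   0.3 -0.2] gap 85.7 t 24.23 j6 62.2
toolz [-0.062 -0.107 -0.992] units [-0.01  0.01  0.15] turn -0.01
```

```bash

python3 -m pendant '[[[0,0,0.12,0],[0,0,0,0],[0,0,0,0],[0,0,0,0],[0,0,0,0],[0,0,0,0],[0,0,0,0],[0,0,0,0],[0,0,0,0],[0,0,0,0]]]' -1 50
python3 - <<'E'
from h import *
go(D[0],D[1],0,-56.4,89);print(sense()["wrist_torque"])
E
```

```text
time: 25.07
tool_pos: [567.2, 51.6, 71.8]
tcp_rot: [173.7, -3.1, -56.5]
ft_force: [0.8, -0.7, 0.4]
finger_gap: 13.0
tcp [567.2  51.6  71.8] grasp [568.4  53.6  90.3] [173.7  -3.1 -56.5] F [ 0.8 -0.7  0.4] gap 13.0 t 25.07 j6 62.2
toolz [-0.062 -0.105 -0.993] units [0.02 0.04 0.07] turn -0.01
[0.54024048 0.30688509 0.0417796 ]
```

Gripped across the bar (13 mm). Turning anticlockwise (−turn).

```bash

python3 -m pendant '[[[0,0,0,-0.7],[0,0,0,-0.7],[0,0,0,-0.7],[0,0,0,-0.7],[0,0,0,-0.7],[0,0,0,-0.7],[0,0,0,-0.7],[0,0,0,-0.7],[0,0,0,-0.7],[0,0,0,-0.7]]]'
python3 - <<'E'
from h import *
go(D[0],D[1],0,61.4,89);print(sense()["wrist_torque"])
E
```

```text
time: 25.9
tool_pos: [567.6, 51.5, 71.8]
tcp_rot: [173.1, 0.8, -23.3]
ft_force: [-2.2, -0.2, 0.3]
finger_gap: 13.2
tcp [567.6  51.5  71.8] grasp [568.7  53.4  90.4] [173.1   0.8 -23.3] F [-2.2 -0.2  0.3] gap 13.2 t 25.9 j6 28.8
toolz [-0.061 -0.105 -0.993] units [-0.03  0.04  0.08] turn -18.47
[ 0.0117112  -0.40890363 -0.14761756]
```

```bash

python3 -m pendant '[[[0,0,0,-0.8],[0,0,0,-0.8],[0,0,0,-0.8],[0,0,0,-0.8],[0,0,0,-0.8],[0,0,0,-0.8],[0,0,0,-0.8],[0,0,0,-0.8],[0,0,0,-0.8],[0,0,0,-0.8]]]'
python3 - <<'E'
from h import *
go(D[0],D[1],0,61.4,89);print(sense()["wrist_torque"])
E
```

```text
time: 26.73
tool_pos: [567.5, 51.8, 71.5]
tcp_rot: [175.0, 4.8, 15.1]
ft_force: [-3.7, 0.6, 1.3]
finger_gap: 13.3
tcp [567.5  51.8  71.5] grasp [568.6  53.7  90.1] [175.    4.8  15.1] F [-3.7  0.6  1.3] gap 13.3 t 26.73 j6 -9.6
toolz [-0.058 -0.107 -0.993] units [-0.05  0.03  0.06] turn -10.11
[ 0.19155453 -1.0999708  -0.15358251]
```

```bash

python3 -m pendant '[[[0,0,0,-0.9],[0,0,0,-0.9],[0,0,0,-0.9],[0,0,0,-0.9],[0,0,0,-0.8],[0,0,0,-0.8],[0,0,0,-0.8],[0,0,0,-0.8],[0,0,0,-0.8],[0,0,0,-0.8]]]'
python3 - <<'E'
from h import *
go(D[0],D[1],0,61.4,89);print(sense()["wrist_torque"])
E
```

```text
time: 27.57
tool_pos: [567.2, 51.8, 71.7]
tcp_rot: [179.2, 6.8, 55.5]
ft_force: [-4.1, -1.0, 0.2]
finger_gap: 13.1
tcp [567.2  51.8  71.7] grasp [568.2  53.7  90.3] [179.2   6.8  55.5] F [-4.1 -1.   0.2] gap 13.1 t 27.57 j6 -49.9
toolz [-0.056 -0.106 -0.993] units [-0.05  0.01  0.07] turn -1.28
[ 0.64003005 -0.93692704 -0.09528828]
```

```bash

python3 -m pendant '[[[0,0,0,-0.4],[0,0,0,-0.4],[0,0,0,-0.4],[0,0,0,-0.4],[0,0,0,-0.4],[0,0,0,-0.4],[0,0,0,-0.4],[0,0,0,-0.4],[0,0,0,-0.4],[0,0,0,-0.4]]]'
python3 - <<'E'
from h import *
go(D[0],D[1],0,61.4,89);print(sense()["wrist_torque"])
E
```

```text
time: 28.4
tool_pos: [567.3, 51.6, 72.0]
tcp_rot: [-178.6, 6.3, 73.9]
ft_force: [-4.8, 1.0, 0.8]
finger_gap: 12.7
tcp [567.3  51.6  72. ] grasp [568.3  53.5  90.6] [-178.6    6.3   73.9] F [-4.8  1.   0.8] gap 12.7 t 28.4 j6 -68.5
toolz [-0.054 -0.1   -0.994] units [-0.04 -0.01  0.08] turn 2.73
[ 0.54905168 -1.23096544 -3.52311026]
```

```bash

python3 -m pendant '[[[0,0,0,0],[0,0,0,0],[0,0,0,0],[0,0,0,0],[0,0,0,0],[0,0,0,0],[0,0,0,0],[0,0,-0.3,0],[0,0,-0.6,0],[0,0,-0.8,0]]]' 1
python3 -m pendant '[[[0,0,-1,0],[0,0,-1,0],[0,0,-1,0],[0,0,-1,0],[0,0,-1,0],[-1,0,0,0],[-1,0,0,0],[-1,0,0,0],[-1,0,0,0],[-1,0,0,0]]]' 1
python3 - <<'E'
from h import *
go(D[0],D[1],0,61.4,89)
E
```

```text
time: 29.23
tool_pos: [565.5, 54.7, 103.4]
tcp_rot: [-178.1, 6.5, 74.0]
ft_force: [0.8, -0.6, 0.1]
finger_gap: 85.4
time: 30.07
tool_pos: [548.5, -28.0, 237.6]
tcp_rot: [-179.1, 6.1, 74.3]
ft_force: [0.6, -0.1, 0.5]
finger_gap: 85.5
tcp [548.5 -28.  237.6] grasp [549.3 -26.1 256.2] [-179.1    6.1   74.3] F [ 0.6 -0.1  0.5] gap 85.5 t 30.07 j6 -78.5
toolz [-0.044 -0.099 -0.994] units [ 4.91 -0.06  7.88] turn 2.82
```

```bash

python3 -m pendant '[[[-1,0,0,0],[-1,0,0,0],[-1,0,0,0],[-1,0,0,0],[-1,0,0,0],[-1,0,0,0],[-1,0,0,0],[-1,0,0,0],[-1,0,0,0],[-1,0,0,0]]]' 1
python3 - <<'E'
from h import *
print(sense()["tool_pos"])
for n in("scene","top"):
    im=snapshot(n);x=im[150:270,170:350] if n=="scene" else im[155:305,270:450]
    cv2.imwrite(f"pics/{n}8.png",cv2.resize(x,None,fx=4,fy=4,interpolation=2)[:,:,::-1])
    print(n,[b for b in blobs(dial_red(im),4)])
E
```

```text
time: 30.9
tool_pos: [493.0, -227.8, 276.1]
tcp_rot: [180.0, 6.1, 74.3]
ft_force: [0.4, -0.2, 0.4]
finger_gap: 85.4
[ 493.00622166 -227.76701674  276.10808187]
scene [(np.int32(8), [303, 187, 3, 5], array([304.1, 188.8])), (np.int32(543), [151, 231, 28, 26], array([164.3, 243.5])), (np.int32(1087), [476, 293, 44, 81], array([501.5, 329.8])), (np.int32(662), [0, 294, 53, 13], array([ 25., 300.]))]
top [(np.int32(579), [189, 55, 46, 52], array([207.2,  83.5])), (np.int32(423), [530, 189, 47, 20], array([553.6, 199.1])), (np.int32(350), [431, 196, 22, 21], array([441.7, 206.1])), (np.int32(13), [319, 220, 5, 9], array([321.1, 224.1])), (np.int32(675), [606, 272, 34, 59], array([619.2, 300.8]))]
```

View pics/scene8.png

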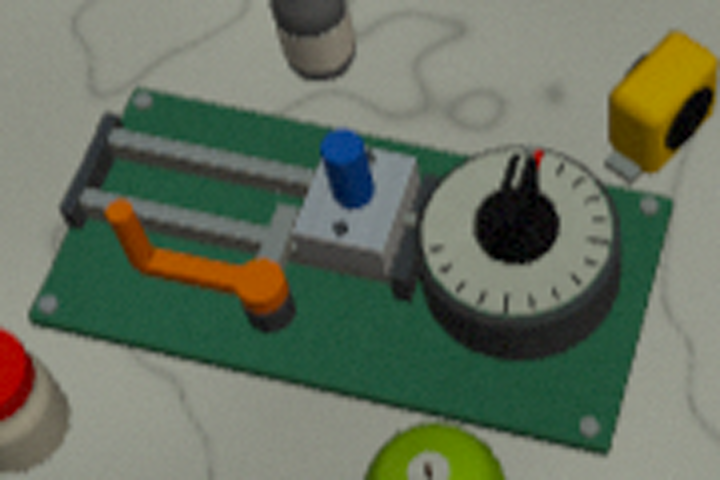

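View pics/top8.png

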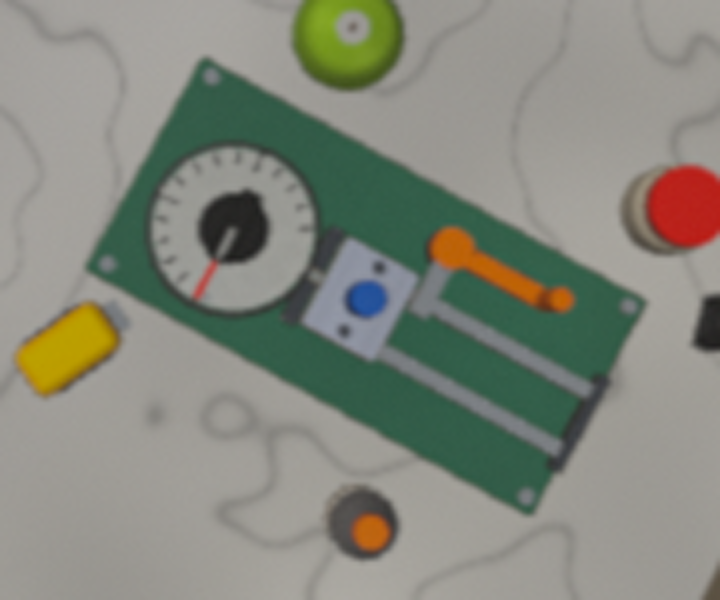

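```bash

python3 - <<'E'
from h import *
w=onz("top",(321.1,224.1),60)[:2]-D;print("pointer",np.degrees(np.arctan2(w[1],w[0])),"want 151.4",np.hypot(*w))
w=onz("scene",(304.1,188.8),60)[:2]-D;print("pointer scene",np.degrees(np.arctan2(w[1],w[0])),np.hypot(*w))
for n in("top","scene"):
    im=snapshot(n)
    for k in("blue","orange"):
        for b in blobs(mask(im,*COL[k])):
            if 200<b[2][0]<450 and 140<b[2][1]<280: print(n,k,b)
for u in ((388.3,244.3),): print("initial",toT(onz("top",u,105),O,YAW))
E
```

```text
pointer 150.52993576054357 want 151.4 33.49765257663305
pointer scene 153.4456792323235 43.342969555650726
top blue (np.int32(56), [357, 226, 9, 8], array([361.1, 229.4]))
top orange (np.int32(213), [378, 212, 35, 21], array([392.8, 222. ]))
scene blue (np.int32(167), [251, 183, 12, 19], array([256.7, 191.6]))
scene orange (np.int32(311), [196, 200, 46, 27], array([220.8, 215.8]))
initial [ -0.24343264 -57.66299233]
```

```bash

python3 - <<'E'
from h import *
print("post",toT(onz("top",(361.1,229.4),105),O,YAW),"want 0,13")
print("lever post",toT(onz("top",(410,229.5),93),PIV,YAW),"want 0,-65")
s=sense();print(s["time"],s["finger_gap"],s["ft_force"].round(1),s["qd"].round(2))
hand_in()
E
```

```text
post [-0.57394901 13.85570689] want 0,13
lever post [  0.48864362 -64.34232533] want 0,-65
31.1 85.53864643808623 [0.  1.1 0.5] [ 1.43  0.32  0.69  0.3  -0.13  0.23]
the job is handed in; nothing more can be done
```

I did the job in the order you asked and handed it in at about 31 s. The gripper was open and well clear of everything.

1. **Carriage:** I slid it home until it hit the stop, with the push force rising to about 30 N. The last picture puts the blue post at tester (-0.6, 13.9) mm, where home is (0, 13).
2. **Cam lever:** I swung it about 90° until it met its stop, with about 21 N pushing back. The last picture puts the lever post at (0.5, -64.3) mm from the pivot, where locked is (0, -65). The nose lies across the rails behind the carriage.
3. **Knob:** I turned it about 118° anticlockwise until it hit its zero stop. The wrist torque jumped to 3.5 N m there, and the last 12° or so of wrist turn went into slip or flex at the stop. The pointer reads 150.5° in the top view and 153.4° in the scene view, where zero should be about 151.4°. The scene reading is the weaker one, since only a few pixels of the pointer were visible.

I did not touch the apple, glue bottle, tape measure or jar, and in the last pictures they look to be where they started.

Two things did not go as planned:
- **Gripper tilt:** pushing the carriage against its stop tilted the gripper about 6°, and it stayed tilted for the rest of the job. The lever and knob grips still held.
- **Tester position:** my first estimate from the base corners was up to 12 mm out at the corners. I used the dial, post and pivot instead, which agreed to about 2 mm.

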